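# Swap the board on the inspection turntable

### The job

Change over the circuit board on the inspection turntable: lay the inspected board from the turntable flat in the empty tray, with its long side roughly along the tray's long side, and put the board that waits on the blue mat flat on the middle of the turntable (within about a centimetre). The metal shield lying loose on the waiting board must come off it and lie flat in the round steel dish. Set things down rather than drop them, keep off the microscope, and leave the bottle, the spool, the screwdriver and the board already in the other tray where they are.

Things in the scene. Friction and masses are not known exactly. Their poses are not given: they have to be found in the camera images.
- turntable: Inspection turntable: black foot 90 mm across fixed to the bench, carrying a grey round platter 124 mm across that spins freely about the vertical axis through the origin. Origin at the centre of the foot's underside; the platter's flat top is 30 mm above it.
- tray_empty: The empty black parts tray, fixed to the bench, an open box 126 x 106 x 12 mm (x, y, z) outside with 3 mm walls and a 3 mm floor. Origin at the centre of its underside, x along its long side.
- tray_full: The other, identical black tray (126 x 106 x 12 mm), which already holds a finished board. Origin at the centre of its underside, x along its long side.
- dish: Round steel dish, fixed to the bench, 110 mm across the rim, 100 mm across the foot, 14 mm high; walls 3 mm, floor 4 mm thick. Origin at the centre of its underside.
- mat: Blue repair mat, fixed, 140 x 110 x 3 mm (x, y, z). Origin at the centre of its underside.
- old_board: The inspected circuit board: green, 60 x 36 x 5 mm (x, y, z), chips on its top; origin at the centre of its underside, x along the long side, z up. It starts on the turntable's platter.
- new_board: The waiting circuit board: green, 60 x 36 x 5 mm (x, y, z), chips on its top; origin at the centre of its underside, x along the long side, z up. It starts on the blue mat, with the shield on top of it.
- shield: Shield: flat plain metal piece, 30 x 22 x 6 mm (x, y, z), lying on top of the waiting board. Origin at the centre of its underside, x along its long side.
- done_board: The finished circuit board: green, 60 x 36 x 5 mm (x, y, z), chips on its top; origin at the centre of its underside, x along the long side, z up. It lies in the other tray and stays there.
- microscope: Small digital microscope, a fixed obstacle: foot 72 mm across, 14 mm high; vertical pillar 20 mm across, 175 mm high, at the origin (collar 36 mm across at 118 to 152 mm, with a knob reaching 32 mm to +y); an arm at 125 to 145 mm height reaches along its +x to the head, 42 mm across, centred 95 mm from the pillar, at 78 to 175 mm height. Origin at the centre of the underside.
- flux_bottle: Bystander: white bottle, 34 mm across, 95 mm high, standing. Origin at the centre of its underside.
- solder_spool: Bystander: grey spool, 44 mm across, 42 mm high, standing on its flange. Origin at the centre of its underside.
- screwdriver: Bystander: screwdriver about 130 mm long and 25 mm thick lying along its x axis.
Not all that is in view belongs to the job. Of the things shaped like the dish, the steel one is meant.

How it is judged:
At the end, for the whole second after the job is handed in: Inspected board flat in the empty tray (tilt < 0.08 rad, long sides within 0.30 rad); waiting board flat on the platter within 15 mm of its axis; shield flat (tilt < 0.12 rad) on the dish floor within 40 mm of its centre; all released and at rest (z of old_board in the frame of tray_empty between 0 and 0.006 m and x of old_board in the frame of tray_empty between -0.05 and 0.05 m and y of old_board in the frame of tray_empty between -0.045 and 0.045 m and angle between each of old_board, new_board's own z axis and vertical below 0.08 rad and angle between the x axis of old_board and the x axis of tray_empty, either way round below 0.3 rad and linear speed of each of old_board, new_board, shield below 0.02 m/s and angular speed of each of old_board, new_board, shield below 0.2 rad/s and horizontal distance between new_board and turntable below 0.015 m and z of new_board in the frame of turntable between 0.027 and 0.034 m and horizontal distance between shield and dish below 0.04 m and z of shield in the frame of dish between 0.001 and 0.008 m and angle between shield's own z axis and vertical below 0.12 rad); the robot touches nothing.
It fails at once if the bottle, spool, screwdriver or finished board is moved by more than 15 mm (distance of any of flux_bottle, solder_spool, screwdriver, done_board from where it was at the start of the episode above 0.015 m).
It fails at once if the arm or gripper presses on the microscope with more than 3 N (contact force between any of the arm, the fingers and microscope above 3 N).
It fails at once if a board or the shield is let go in mid-air, more than 60 mm above the bench ((height (world z) of old_board above 0.06 m and contact force between the fingers and old_board below 0.01 N) or (height (world z) of new_board above 0.06 m and contact force between the fingers and new_board below 0.01 N) or (height (world z) of shield above 0.06 m and contact force between the fingers and shield below 0.01 N)).
It also fails if it takes over 72 s, if anything falls off the work surface, if the arm or the gripper's body presses on something with over 40 N, if the wrist force passes 120 N, or if a joint passes its speed limit or range.

### The arm

A 7-joint arm with a two-finger parallel gripper is mounted at the origin on the work surface. World frame = base frame: x ahead of the robot, y to its left, z up, the work surface at z = 0. Lengths are in m, angles in rad, forces in N, time in s.
With the tool pointing down it reaches from about 0.4 to 0.875 m from the base axis. Payload 19.3 kg.
Tool frame: the origin (TCP) lies on the centre line of the jaws, within the pads' length; the fingertips stand robot.finger_overhang ahead of it and the grasp point (between the pads) lies 8 mm behind it (robot.finger_overhang is the distance from the TCP to the fingertips, in m); z points along the fingers, y is the line along which they close (so a half turn about z gives the same grasp; the last joint's range is limited). The gripper opens to 85 mm and grips with 20 to 120 N. Pads are 22 mm wide; open, the fingers measure 114 mm over their backs; the gripper's body (76 mm by 85 mm) begins 54 mm behind the grasp point. The pads swing forward as they close: fully open they stand 13 mm farther back than shut.
Start: joints at [1.179, 0.521, -0.036, 1.599, 0.021, 1.021, -0.113], TCP at [0.198, -0.593, 0.242] pointing down, gripper open.
Joint ranges: [-2.91, 2.91], [-0.3, 2.13], [-1.5, 1.42], [0.17, 2.43], [-1.26, 4.41], [0.16, 1.93], [-2.52, 2.52]. Speed limits (rad/s): [1.89, 1.89, 2.39, 2.39, 3.01, 3.01, 3.01].

### API

Orientations are given as a unit quaternion [x, y, z, w].
In Python, from workcell import robot gives the robot as it stands.
- The arm moves only by the tool step_arm, never from a script. Its arguments are lists of equal length, an entry for each row: "xyz": the shift along the tool's x, y, z normalised to -1 to 1, where 1 is 0.12 m, a list of three; "turn": the turn, a rotation vector about the tool's x, y, z normalised to -1 to 1, where 1 is pi rad, a list of three. A call has 1 to 20 rows; each row is the pose to reach, as a shift and turn from the pose commanded when the call began, along the tool's axes at that moment, turning the shorter way round; what a row does not reach only later rows make up. A row lasts 1/12 s, in which the tool goes at most 41.7 mm and 7.16 degrees, less where a joint would pass 70% of its speed; a pose out of reach is approached as far as the arm can. A call with a number of a shift or a turn outside -1 to 1 is refused whole. A call with a gripper value outside its range is refused whole. "fingers" is the gripper's target within -1 to 1 (shut at 1, half-way at 0, fully open at -1), set as the call begins (left out, the last holds). The fingers move at their own pace and stop on an object; "grip_force" is the grip in N (left out, the last holds). Time passes only in rows, so rows that repeat a pose let the fingers close. It gives the time, the measured TCP pose, the force, the opening and the grip force at its end, in the units of the state.
- robot.observe(): the state, without advancing time (a new reading comes with each control period).
- robot.camera(name): name is "side" or "top" or "wrist"; returns a dict with "color" (384x512x3 uint8, blue, green, red), "fx", "fy", "cx", "cy" (pixels), "xyz" and "orientation" of the camera in the world. Camera axes: x right, y down, z forward; pixel columns grow to the right and rows downward; lengths in m; the calibration is good to about 2 mm. A picture is of the moment at which its call begins. There is no depth.
- robot.finish_job(): hands the job in; it is judged then, once.
The state is a dict: "time": time; "qpos": joint angles; "dq": joint speeds; "effort": joint torques, N m; "position": TCP position; "orientation": TCP orientation; "ft_force": force on the tool from outside, world axes, zero at the start; "ft_torque": the same for the moment, N m; "grip_width": opening from 0.0 (shut) to 1.0 (fully open); "gripper_force": force on a finger pad.
Only numpy, scipy, OpenCV 4.12 (cv2) and the standard library are available. Lean on these libraries where they do the work, as an engineer would, in place of code of your own. Each camera call takes 0.05 s, during which the arm holds its last target. There are 200 camera calls.

## Working session

There is one attempt and no reset: what is moved stays moved. The work goes in short steps, Python scripts to look and compute and a tool call to move; the robot and the scene stay as the last step left them, time stands still between calls to the robot, and variables do not carry over. Pictures are saved under pics/ and viewed, at most 10 in all, crops included, and the job is handed in when it is done.

Besides the shell and the picture viewer there is one more tool, called after "Call:" as name(argument=value, ...), one argument or row to a line, values as JSON. step_arm: Moves the arm, as the interface text tells. Its arguments: {"type":"object","properties":{"xyz":{"type":"array","items":{"type":"array","items":{"type":"number"}}},"turn":{"type":"array","items":{"type":"array","items":{"type":"number"}}},"fingers":{"type":"number"},"grip_force":{"type":"number"}},"required":["xyz","turn"]}

```bash
mkdir -p pics; ls; python3 - <<'E'
from workcell import robot
import cv2
s=robot.observe();print({k:s[k] for k in('time','position','orientation','grip_width')},robot.finger_overhang)
for n in('top','side'):
    c=robot.camera(n);cv2.imwrite(f'pics/{n}0.png',c['color']);print(n,c['fx'],c['cx'],c['cy'],c['xyz'],c['orientation'])
E
```

```text
pics
{'time': 0.0, 'position': array([ 0.19756167, -0.59261352,  0.24170897]), 'orientation': array([ 9.87080032e-01,  1.60226982e-01, -1.23266921e-04, -5.56941665e-04]), 'grip_width': 1.0010810037047833} 0.011
top 405.66198117904975 253.5132181957767 194.19760055413877 [ 0.35909972 -0.07177942  1.28638337] [-0.70208849  0.71095017 -0.03019748  0.02664041]
side 452.88309589923176 251.19784829375087 195.3648263874835 [0.30958275 0.84622478 0.93281025] [-0.0824488   0.91457821 -0.39447772  0.03370777]
```

View pics/top0.png

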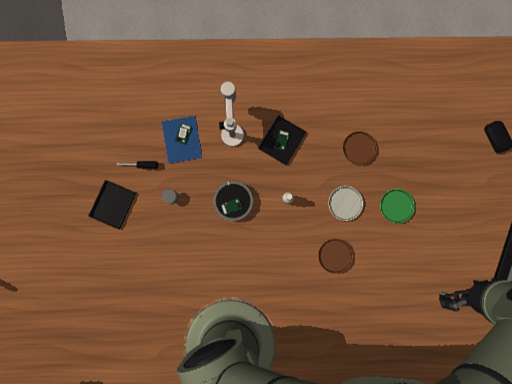

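View pics/side0.png

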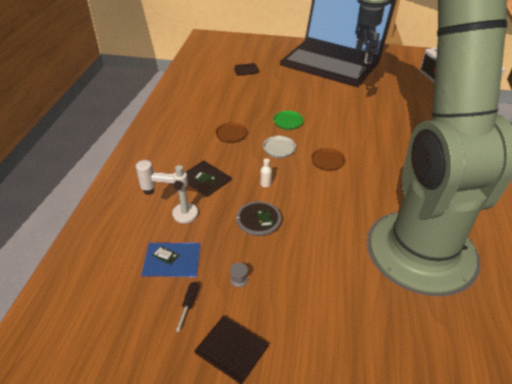

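Top view: the turntable is at (234,201) with the inspected board at (231,207). The empty tray is at (113,205) and the full tray at (283,140). The mat is at (182,139) with the waiting board and shield at (184,132). The microscope pillar is at (232,130), with its head at (228,89).

Candidates:
- **Dishes:** whitish steel (346,203), green (398,206), brown (360,148) and (336,255). I choose the steel one.
- **Boards:** (231,207) on the turntable is old, (184,132) with the shield is new, and (283,140) is done.
- **Trays:** (113,205) is empty, (283,140) is full.

```bash
cat > h.py <<'E'
import numpy as np, cv2
from scipy.spatial.transform import Rotation as R
from workcell import robot
def ray(c,uv,z):
    uv=np.atleast_2d(np.float64(uv)); d=np.c_[(uv[:,0]-c['cx'])/c['fx'],(uv[:,1]-c['cy'])/c['fy'],np.ones(len(uv))]
    d=R.from_quat(c['orientation']).apply(d); o=np.array(c['xyz'])
    return o+d*((z-o[2])/d[:,2])[:,None]
def rect(P):  # world pts -> centre, sides, yaw of long side (deg)
    (cx,cy),(w,h),_=r=cv2.minAreaRect(np.float32(P[:,:2]*1000)); b=cv2.boxPoints(r)
    e=[b[1]-b[0],b[2]-b[1]]; e=max(e,key=np.linalg.norm)
    return np.round([cx,cy,max(w,h),min(w,h),np.degrees(np.arctan2(e[1],e[0]))%180],1)
def blob(m,near,k=1):
    cs=[c for c in cv2.findContours(m.astype(np.uint8),cv2.RETR_EXTERNAL,cv2.CHAIN_APPROX_NONE)[0] if cv2.contourArea(c)>15]
    return min(cs,key=lambda c:-cv2.pointPolygonTest(c,tuple(map(float,near)),True))[:,0]
E
python3 - <<'E'
from h import *
c=robot.camera('top');im=c['color'];hsv=cv2.cvtColor(im,cv2.COLOR_BGR2HSV);H,S,V=[hsv[...,i].astype(int) for i in range(3)]
for n,p,z in [('turntable',(234,201),.03),('spool',(170,197),.042),('bottle',(288,198),.095),('micfoot',(232,136),.014),('michead',(228,89),.175),('steel',(346,203),.014),('trayE',(113,205),.012),('trayF',(283,140),.012)]: print(n,ray(c,p,z)[0].round(3))
print('mat',rect(ray(c,blob((H>100)&(H<125)&(S>120),(172,145)),.003)))
print('trayE',rect(ray(c,blob((V<60),(113,205)),.012)))
g=(H>45)&(H<95)&(S>70)
print('old',rect(ray(c,blob(g,(231,207)),.035)))
print('new',rect(ray(c,blob(g,(184,132)),.008)))
st=blob((S<45)&(V>100),(346,203));print('steel',cv2.minEnclosingCircle(np.float32(ray(c,st,.014)[:,:2]*1000)))
tt=blob((S<60)&(V>70),(216,201));print('plat',cv2.minEnclosingCircle(np.float32(ray(c,tt,.03)[:,:2]*1000)))
a=cv2.resize(im[80:240,80:270],None,fx=4,fy=3.7,interpolation=cv2.INTER_CUBIC);cv2.imwrite('pics/crop1.png',a)
E
```

```text
turntable [ 0.44  -0.018  0.03 ]
spool [0.454 0.178 0.042]
bottle [ 0.443 -0.18   0.095]
micfoot [ 0.648 -0.013  0.014]
michead [ 0.746 -0.01   0.175]
steel [ 0.43  -0.369  0.014]
trayE [0.433 0.363 0.012]
trayF [ 0.634 -0.175  0.012]
mat [642.1 150.2 137.  108.    9.6]
trayE [436.2 365.1 125.  108.9 156.5]
old [423.6  -9.5  62.7  38.1 109.3]
new [650.5 148.3  38.1  35.8 158.4]
steel ((430.2947082519531, -367.809326171875), 54.17325973510742)
plat ((441.88604736328125, -14.416102409362793), 61.61356735229492)
```

View pics/crop1.png

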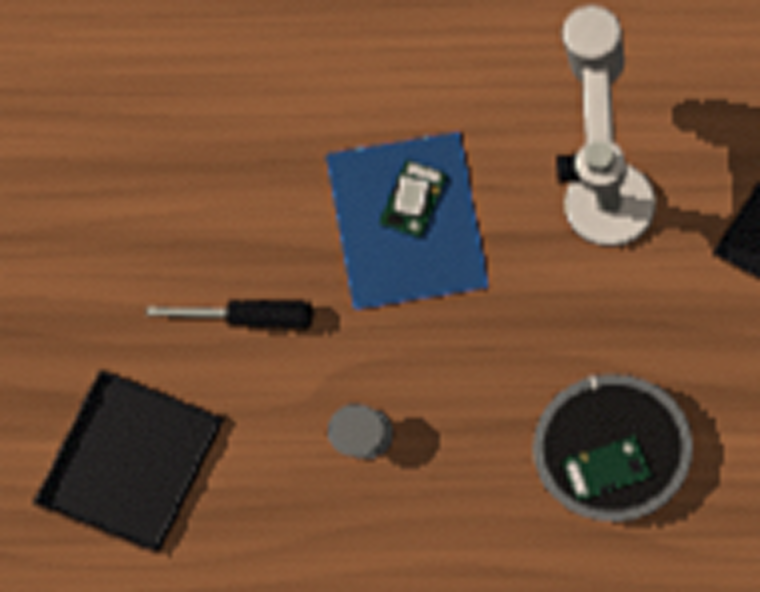

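Call:
step_arm(
  xyz=[
    [1,-1,-0.3],
    [1,-1,-0.3],
    [1,-1,-0.3],
    [1,-1,-0.3],
    [1,-1,-0.3],
  ],
  turn=[
    [0,0,0.102],
    [0,0,0.102],
    [0,0,0.102],
    [0,0,0.102],
    [0,0,0.102],
  ],
)

```text
time: 0.57
position: [0.277, -0.4362, 0.2796]
orientation: [1.0, 0.003, 0.001, -0.0]
ft_force: [1.9, -0.3, 1.0]
grip_width: 1.001
gripper_force: 0.0
```

Call:
step_arm(
  xyz=[
    [0.6,-0.95,0],
    [0.6,-0.95,0],
    [0.6,-0.95,0],
    [0.6,-0.95,0],
  ],
  turn=[
    [0,0,0],
    [0,0,0],
    [0,0,0],
    [0,0,0],
  ],
)

```text
time: 0.9
position: [0.3485, -0.322, 0.2784]
orientation: [1.0, 0.004, 0.001, -0.001]
ft_force: [1.8, 1.2, -0.6]
grip_width: 1.003
gripper_force: 0.0
```

Call:
step_arm(
  xyz=[
    [0.6,-0.95,0],
    [0.6,-0.95,0],
    [0.6,-0.95,0],
    [0.6,-0.95,0],
  ],
  turn=[
    [0,0,0],
    [0,0,0],
    [0,0,0],
    [0,0,0],
  ],
)

```text
time: 1.23
position: [0.4201, -0.2076, 0.2784]
orientation: [1.0, 0.004, 0.001, -0.001]
ft_force: [1.0, 0.7, 0.0]
grip_width: 1.004
gripper_force: 0.0
```

Call:
step_arm(
  xyz=[
    [0.6,-0.95,0],
    [0.6,-0.95,0],
    [0.6,-0.95,0],
    [0.6,-0.95,0],
  ],
  turn=[
    [0,0,0],
    [0,0,0],
    [0,0,0],
    [0,0,0],
  ],
)

```text
time: 1.57
position: [0.4917, -0.093, 0.2783]
orientation: [1.0, 0.004, 0.001, -0.001]
ft_force: [-0.4, 1.3, -0.0]
grip_width: 0.993
gripper_force: 0.0
```

Call:
step_arm(
  xyz=[
    [0.6,-0.95,0],
    [0.6,-0.95,0],
    [0.6,-0.95,0],
    [0.6,-0.95,0],
  ],
  turn=[
    [0,0,0],
    [0,0,0],
    [0,0,0],
    [0,0,0],
  ],
)

```text
time: 1.9
position: [0.563, 0.0216, 0.278]
orientation: [1.0, 0.004, 0.0, -0.001]
ft_force: [-0.7, 0.3, 0.1]
grip_width: 0.999
gripper_force: 0.0
```

Call:
step_arm(
  xyz=[
    [0.6,-0.95,0.5],
    [0.6,-0.95,0.5],
    [0.6,-0.95,0.5],
    [0.6,-0.95,0.5],
    [0.6,-0.95,0.5],
  ],
  turn=[
    [0,0,0],
    [0,0,0],
    [0,0,0],
    [0,0,0],
    [0,0,0],
  ],
)

```text
time: 2.32
position: [0.6328, 0.1343, 0.2151]
orientation: [1.0, 0.003, -0.002, -0.001]
ft_force: [0.4, -0.1, -0.4]
grip_width: 0.996
gripper_force: 0.0
```

```bash
python3 - <<'E'
from h import *
c=robot.camera('wrist');im=c['color'];cv2.imwrite('pics/w1.png',im)
print(robot.observe()['position'],c['xyz'],c['orientation'],c['fx'],c['cx'],c['cy'],robot.observe()['time'],robot.observe()['qpos'].round(2))
E
```

```text
[0.63248628 0.13161663 0.21623131] [0.70392063 0.13488102 0.34520539] [ 0.70201942 -0.69748319 -0.10171803  0.1016827 ] 271.63433906678233 255.98260464095466 193.0038385594386 2.3667 [-0.13  0.59 -0.26  1.55  0.17  1.02 -2.  ]
```

View pics/w1.png

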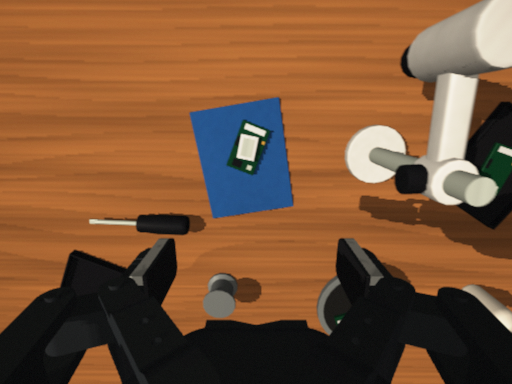

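Wrist view: the mat holds the board at (249,147), with the white shield at (247,148) and a connector strip at (256,130). The microscope is to the right at (440,150).

```bash
python3 - <<'E'
from h import *
c=robot.camera('wrist');im=c['color'];hsv=cv2.cvtColor(im,cv2.COLOR_BGR2HSV);H,S,V=[hsv[...,i].astype(int) for i in range(3)]
blue=(H>100)&(H<125)&(S>120)
m=blob(blue,(215,180));print('mat',rect(ray(c,m,.003)))
mm=np.zeros(blue.shape,np.uint8);cv2.fillPoly(mm,[m],1)
b=blob((mm>0)&~blue,(249,147));print('board',rect(ray(c,b,.008)))
w=(S<60)&(V>140)
s=blob(w,(247,149));print('shield',rect(ray(c,s,.014)))
cr=im[110:190,210:300];cv2.imwrite('pics/crop2.png',cv2.resize(cr,None,fx=7,fy=7,interpolation=cv2.INTER_CUBIC))
E
```

```text
mat [644.4 150.6 138.  108.2   9.6]
board [662.  145.3  59.6  36.3 158.9]
shield [663.5 145.9  30.   22.1 168.4]
```

View pics/crop2.png

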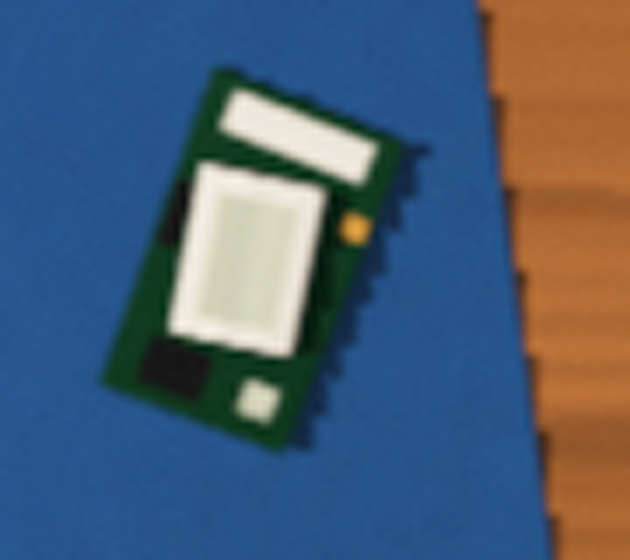

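The shield is 30x22 mm at (663.5, 145.9) with yaw -11.6°, and the board is 59.6x36.3 mm at (662, 145) with yaw -21°. Both sizes match the description.

Call:
step_arm(
  xyz=[
    [0.26,-0.12,0.9],
    [0.26,-0.12,0.9],
    [0.26,-0.12,0.9],
    [0.26,-0.12,0.9],
    [0.26,-0.12,0.9],
    [0.26,-0.12,0.9],
    [0.26,-0.12,0.9],
  ],
  turn=[
    [0,0,0.064],
    [0,0,0.064],
    [0,0,0.064],
    [0,0,0.064],
    [0,0,0.064],
    [0,0,0.064],
    [0,0,0.064],
  ],
  fingers=0.2,
  grip_force=30,
)

```text
time: 3.0
position: [0.6648, 0.1432, 0.113]
orientation: [0.995, -0.1, 0.002, -0.0]
ft_force: [-0.1, 0.1, 0.6]
grip_width: 0.403
gripper_force: 0.0
```

```bash
cat >> h.py <<'E'
def go(x,y,z):
    s=robot.observe(); r=R.from_quat(s['orientation']); d=r.inv().apply(np.array([x,y,z])-s['position'])/.12
    X=r.apply([1,0,0]); print('pos',s['position'].round(4),'yaw',np.degrees(np.arctan2(X[1],X[0])).round(1),'tilt',r.apply([0,0,1]).round(3),'w',round(s['grip_width'],3),'j7',s['qpos'][6].round(2),'t',round(s['time'],1),'shift',d.round(3))
E
python3 - <<'E'
from h import *
c=robot.camera('wrist');cv2.imwrite('pics/w2.png',c['color'])
go(.6635,.1459,.0205)
E
```

```text
pos [0.6648 0.1434 0.1128] yaw -11.5 tilt [ 0.003  0.001 -1.   ] w 0.4 j7 -2.2 t 3.0 shift [-0.017 -0.018  0.769]
```

View pics/w2.png

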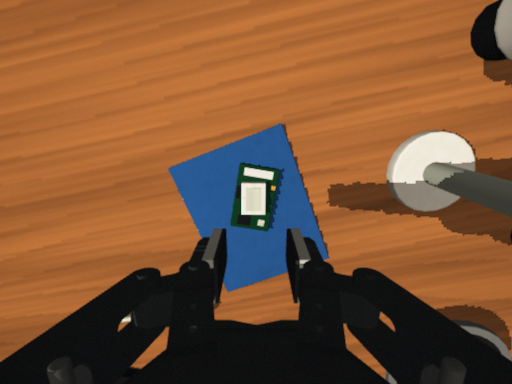

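The shield at (252,199) lines up with the jaws, which sit at about columns 215 to 298. Going down and closing.

Call:
step_arm(
  xyz=[
    [-0.02,-0.02,0.4],
    [-0.02,-0.02,0.6],
    [-0.02,-0.02,0.74],
    [-0.02,-0.02,0.765],
    [-0.02,-0.02,0.765],
    [-0.02,-0.02,0.765],
  ],
  turn=[
    [0,0,0],
    [0,0,0],
    [0,0,0],
    [0,0,0],
    [0,0,0],
    [0,0,0],
  ],
)

```text
time: 3.55
position: [0.6627, 0.1465, 0.02]
orientation: [0.995, -0.1, 0.001, -0.0]
ft_force: [0.1, 0.0, -0.7]
grip_width: 0.397
gripper_force: 0.0
```

Call:
step_arm(
  xyz=[
    [0,0,0],
    [0,0,0],
    [0,0,0],
    [0,0,0],
    [0,0,0],
    [0,0,0],
    [0,0,0],
    [0,0,0],
  ],
  turn=[
    [0,0,0],
    [0,0,0],
    [0,0,0],
    [0,0,0],
    [0,0,0],
    [0,0,0],
    [0,0,0],
    [0,0,0],
  ],
  fingers=1,
  grip_force=30,
)

```text
time: 4.22
position: [0.6628, 0.1466, 0.0201]
orientation: [0.995, -0.1, 0.001, -0.0]
ft_force: [-1.4, -0.7, 8.6]
grip_width: 0.243
gripper_force: 29.2
```

Call:
step_arm(
  xyz=[
    [0,0,-0.04],
    [0,0,-0.1],
    [0,0,-0.3],
    [0,0,-0.3],
    [0,0,-0.3],
  ],
  turn=[
    [0,0,0],
    [0,0,0],
    [0,0,0],
    [0,0,0],
    [0,0,0],
  ],
)

```text
time: 4.63
position: [0.6631, 0.1468, 0.0566]
orientation: [0.995, -0.1, 0.001, -0.001]
ft_force: [-0.7, -0.2, -0.1]
grip_width: 0.246
gripper_force: 29.6
```

```bash
python3 - <<'E'
from h import *
c=robot.camera('wrist');im=c['color']
go(.6635,.1459,.25)
cv2.imwrite('pics/w3.png',cv2.resize(im[130:330,130:390],None,fx=3,fy=3))
E
```

```text
pos [0.6625 0.1466 0.0555] yaw -11.5 tilt [ 0.001  0.    -1.   ] w 0.242 j7 -2.22 t 4.7 shift [ 0.012  0.003 -1.621]
```

View pics/w3.png

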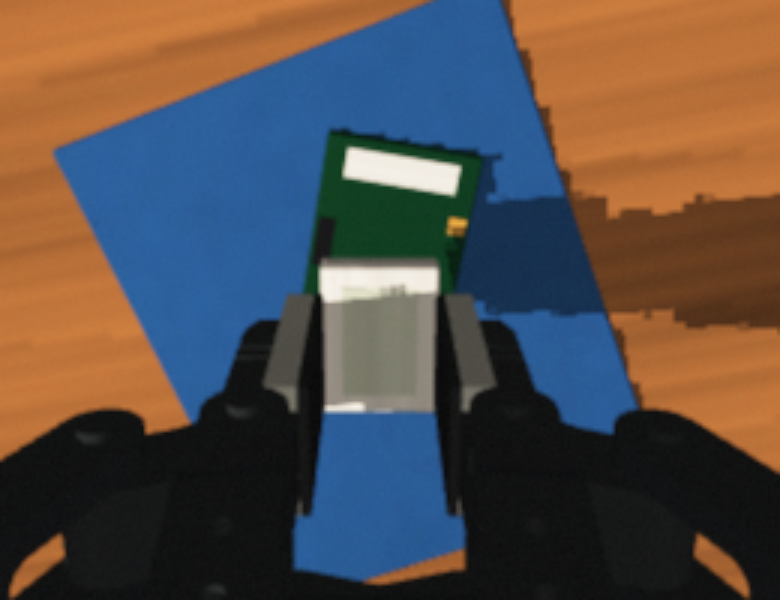

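The shield is held between the pads at about (380,340) in the crop, and the board stayed on the mat. Carrying it to the dish.

Call:
step_arm(
  xyz=[
    [0,0,-1],
    [0,0,-1],
    [0,0,-1],
    [0,0,-1],
    [0,0,-1],
  ],
  turn=[
    [0,0,-0.064],
    [0,0,-0.064],
    [0,0,-0.064],
    [0,0,-0.064],
    [0,0,-0.064],
  ],
)

```text
time: 5.1
position: [0.6629, 0.1467, 0.1765]
orientation: [1.0, 0.0, 0.002, -0.0]
ft_force: [0.1, 0.1, -1.8]
grip_width: 0.241
gripper_force: 29.7
```

Call:
step_arm(
  xyz=[
    [-1,0,-0.6],
    [-1,0,-0.6],
    [-1,0,-0.6],
    [-1,0,-0.6],
    [-1,0,-0.6],
  ],
  turn=[
    [0,0,0],
    [0,0,0],
    [0,0,0],
    [0,0,0],
    [0,0,0],
  ],
)

```text
time: 5.52
position: [0.5398, 0.1468, 0.2478]
orientation: [1.0, 0.001, 0.0, 0.0]
ft_force: [0.6, -0.3, 1.3]
grip_width: 0.246
gripper_force: 29.6
```

Call:
step_arm(
  xyz=[
    [-0.19,0.86,0],
    [-0.19,0.86,0],
    [-0.19,0.86,0],
    [-0.19,0.86,0],
  ],
  turn=[
    [0,0,0],
    [0,0,0],
    [0,0,0],
    [0,0,0],
  ],
)

```text
time: 5.85
position: [0.5185, 0.0376, 0.2451]
orientation: [1.0, -0.002, -0.001, 0.001]
ft_force: [1.5, 0.0, -0.1]
grip_width: 0.243
gripper_force: 29.7
```

Call:
step_arm(
  xyz=[
    [-0.19,0.86,0],
    [-0.19,0.86,0],
    [-0.19,0.86,0],
    [-0.19,0.86,0],
  ],
  turn=[
    [0,0,0],
    [0,0,0],
    [0,0,0],
    [0,0,0],
  ],
)

```text
time: 6.18
position: [0.4956, -0.0651, 0.2452]
orientation: [1.0, -0.002, -0.001, 0.001]
ft_force: [-0.3, -0.4, -0.7]
grip_width: 0.243
gripper_force: 29.7
```

Call:
step_arm(
  xyz=[
    [-0.19,0.86,0],
    [-0.19,0.86,0],
    [-0.19,0.86,0],
    [-0.19,0.86,0],
  ],
  turn=[
    [0,0,0],
    [0,0,0],
    [0,0,0],
    [0,0,0],
  ],
)

```text
time: 6.52
position: [0.4727, -0.1679, 0.2452]
orientation: [1.0, -0.002, -0.001, 0.0]
ft_force: [-0.3, 0.7, -0.1]
grip_width: 0.244
gripper_force: 29.7
```

Call:
step_arm(
  xyz=[
    [-0.19,0.86,0],
    [-0.19,0.86,0],
    [-0.19,0.86,0],
    [-0.19,0.86,0],
  ],
  turn=[
    [0,0,0],
    [0,0,0],
    [0,0,0],
    [0,0,0],
  ],
)

```text
time: 6.85
position: [0.4499, -0.2709, 0.2451]
orientation: [1.0, -0.002, -0.001, 0.0]
ft_force: [-1.1, 0.3, 0.7]
grip_width: 0.241
gripper_force: 29.7
```

Call:
step_arm(
  xyz=[
    [-0.19,0.86,0],
    [-0.19,0.86,0],
    [-0.19,0.86,0],
    [-0.19,0.86,0],
    [-0.19,0.86,0],
  ],
  turn=[
    [0,0,0],
    [0,0,0],
    [0,0,0],
    [0,0,0],
    [0,0,0],
  ],
)

```text
time: 7.27
position: [0.4287, -0.3699, 0.245]
orientation: [1.0, -0.0, -0.001, -0.001]
ft_force: [-0.1, 0.7, -0.5]
grip_width: 0.247
gripper_force: 29.7
```

```bash
python3 - <<'E'
from h import *
go(.430,-.368,.10)
c=robot.camera('wrist');im=c['color'];hsv=cv2.cvtColor(im,cv2.COLOR_BGR2HSV)
uv=R.from_quat(c['orientation']).inv().apply(np.array([.43,-.368,.014])-c['xyz']);u=(uv[0]/uv[2]*c['fx']+c['cx'],uv[1]/uv[2]*c['fy']+c['cy']);print(u)
m=blob((hsv[...,1]<45)&(hsv[...,2]>100),u);P=ray(c,m,.014);print(cv2.minEnclosingCircle(np.float32(P[:,:2]*1000)),len(m))
E
```

```text
pos [ 0.4287 -0.3699  0.245 ] yaw -0.0 tilt [-0.002  0.001 -1.   ] w 0.247 j7 -1.02 t 7.3 shift [ 0.013 -0.014  1.209]
(np.float64(254.93897514700805), np.float64(166.7433905508629))
((433.15631103515625, -366.47540283203125), 53.643211364746094) 223
```

Call:
step_arm(
  xyz=[
    [0.03,-0.02,1],
    [0.03,-0.02,1],
    [0.03,-0.02,1],
    [0.03,-0.02,1],
    [0.03,-0.02,1],
  ],
  turn=[
    [0,0,0],
    [0,0,0],
    [0,0,0],
    [0,0,0],
    [0,0,0],
  ],
)

```text
time: 7.73
position: [0.4326, -0.3655, 0.1258]
orientation: [1.0, 0.002, -0.001, -0.001]
ft_force: [0.5, -0.4, 0.7]
grip_width: 0.246
gripper_force: 29.7
```

Call:
step_arm(
  xyz=[
    [0,0,0.3],
    [0,0,0.55],
    [0,0,0.75],
    [0,0,0.84],
    [0,0,0.87],
    [0,0,0.89],
    [0,0,0.9],
    [0,0,0.9],
    [0,0,0.9],
  ],
  turn=[
    [0,0,0],
    [0,0,0],
    [0,0,0],
    [0,0,0],
    [0,0,0],
    [0,0,0],
    [0,0,0],
    [0,0,0],
    [0,0,0],
  ],
)

```text
time: 8.48
position: [0.4329, -0.3677, 0.0197]
orientation: [1.0, 0.001, 0.001, 0.001]
ft_force: [-0.4, -0.5, -0.3]
grip_width: 0.244
gripper_force: 29.7
```

Call:
step_arm(
  xyz=[
    [0,0,0.01],
    [0,0,0.02],
    [0,0,0.02],
    [0,0,0.02],
  ],
  turn=[
    [0,0,0],
    [0,0,0],
    [0,0,0],
    [0,0,0],
  ],
)

```text
time: 8.82
position: [0.4324, -0.3673, 0.0161]
orientation: [1.0, 0.001, 0.0, -0.0]
ft_force: [-0.2, 1.0, 0.1]
grip_width: 0.241
gripper_force: 29.7
```

Nearly on the floor. A touch more, then open to about half and rise.

Call:
step_arm(
  xyz=[
    [0,0,0.006],
    [0,0,0.006],
    [0,0,0.006],
  ],
  turn=[
    [0,0,0],
    [0,0,0],
    [0,0,0],
  ],
)

```text
time: 9.07
position: [0.4324, -0.3673, 0.016]
orientation: [1.0, 0.001, 0.0, 0.0]
ft_force: [-3.4, 2.7, 15.0]
grip_width: 0.243
gripper_force: 31.2
```

Call:
step_arm(
  xyz=[
    [0,0,0],
    [0,0,0],
    [0,0,0],
    [0,0,0],
    [0,0,-0.1],
    [0,0,-0.5],
    [0,0,-1],
    [0,0,-1],
    [0,0,-1],
    [0,0,-1],
  ],
  turn=[
    [0,0,0],
    [0,0,0],
    [0,0,0],
    [0,0,0],
    [0,0,0],
    [0,0,0],
    [0,0,0],
    [0,0,0],
    [0,0,0],
    [0,0,0],
  ],
  fingers=0.2,
)

```text
time: 9.9
position: [0.4329, -0.3678, 0.1376]
orientation: [1.0, 0.001, 0.001, 0.001]
ft_force: [0.0, 0.7, -0.6]
grip_width: 0.401
gripper_force: 0.0
```

```bash
python3 - <<'E'
from h import *
go(.430,-.368,.25)
c=robot.camera('wrist');im=c['color'];cv2.imwrite('pics/w4.png',im)
t=robot.camera('top');hsv=cv2.cvtColor(t['color'],cv2.COLOR_BGR2HSV);H,S,V=[hsv[...,i].astype(int) for i in range(3)]
g=(H>45)&(H<95)&(S>70)
print('old',rect(ray(t,blob(g,(231,207)),.035)))
E
```

```text
pos [ 0.4329 -0.3678  0.1376] yaw 0.1 tilt [ 0.003 -0.002 -1.   ] w 0.401 j7 -1.06 t 9.9 shift [-0.022  0.003 -0.937]
old [423.8  -9.5  62.7  37.8 109.3]
```

View pics/w4.png

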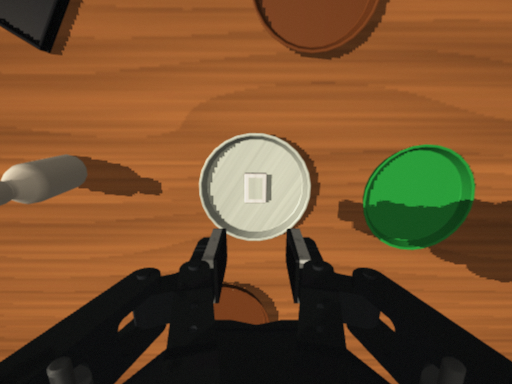

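The shield lies flat at the dish centre (256,187). Next is the inspected board.

Call:
step_arm(
  xyz=[
    [0,0,-0.9],
    [0,0,-0.9],
    [0,0,-0.9],
    [0,-1,-0.9],
    [0,-1,-0.9],
    [0,-1,-0.9],
    [0,-1,-0.9],
    [0,-1,-0.9],
    [0,-1,-0.9],
    [0,-1,-0.9],
    [0,-1,-0.9],
    [0,-1,-0.9],
    [0,-1,-0.9],
    [0,-1,-0.9],
    [0,-1,-0.9],
    [0,-1,-0.9],
    [0,-1,-0.9],
  ],
  turn=[
    [0,0,-0.606],
    [0,0,-0.606],
    [0,0,-0.606],
    [0,0,-0.606],
    [0,0,-0.606],
    [0,0,-0.606],
    [0,0,-0.606],
    [0,0,-0.606],
    [0,0,-0.606],
    [0,0,-0.606],
    [0,0,-0.606],
    [0,0,-0.606],
    [0,0,-0.606],
    [0,0,-0.606],
    [0,0,-0.606],
    [0,0,-0.606],
    [0,0,-0.606],
  ],
  fingers=-0.3,
)

```text
time: 11.42
position: [0.4317, -0.2472, 0.2423]
orientation: [0.579, 0.815, 0.0, -0.001]
ft_force: [-0.0, -0.2, -0.5]
grip_width: 0.652
gripper_force: 0.0
```

Call:
step_arm(
  xyz=[
    [0.95,0.29,0],
    [0.95,0.29,0],
    [0.95,0.29,0],
    [0.95,0.29,0],
  ],
  turn=[
    [0,0,0],
    [0,0,0],
    [0,0,0],
    [0,0,0],
  ],
)

```text
time: 11.75
position: [0.4273, -0.1222, 0.2432]
orientation: [0.578, 0.816, 0.0, -0.001]
ft_force: [0.8, 0.3, 0.2]
grip_width: 0.649
gripper_force: 0.0
```

Call:
step_arm(
  xyz=[
    [0.95,0.29,0.5],
    [0.95,0.29,0.5],
    [0.95,0.29,0.5],
    [0.95,0.29,0.5],
    [0.95,0.29,0.5],
  ],
  turn=[
    [0,0,0],
    [0,0,0],
    [0,0,0],
    [0,0,0],
    [0,0,0],
  ],
)

```text
time: 12.17
position: [0.4221, -0.0064, 0.182]
orientation: [0.578, 0.816, -0.0, -0.002]
ft_force: [0.3, 0.1, 0.6]
grip_width: 0.648
gripper_force: 0.0
```

```bash
cat >> h.py <<'E'
def px(c,p):
    q=R.from_quat(c['orientation']).inv().apply(np.array(p)-c['xyz']);return (q[0]/q[2]*c['fx']+c['cx'],q[1]/q[2]*c['fy']+c['cy'])
def grn(c,p):
    hsv=cv2.cvtColor(c['color'],cv2.COLOR_BGR2HSV);H,S,V=[hsv[...,i].astype(int) for i in range(3)]
    m=((H>45)&(H<95)&(S>70)&(V>25)).astype(np.uint8);m=cv2.morphologyEx(m,cv2.MORPH_CLOSE,np.ones((7,7)))
    u=px(c,p);print('px',np.round(u));return rect(ray(c,blob(m,u),p[2]))
E
python3 - <<'E'
from h import *
go(.424,-.0095,.044)
c=robot.camera('wrist');print(grn(c,(.424,-.0095,.035)));cv2.imwrite('pics/w5.png',c['color'])
E
```

```text
pos [ 0.4221 -0.0064  0.182 ] yaw 109.3 tilt [-0.003  0.001 -1.   ] w 0.648 j7 -0.12 t 12.2 shift [-0.032  0.009  1.15 ]
px [258. 188.]
[425.2  -8.2  60.2  36.6 109.4]
```

View pics/w5.png

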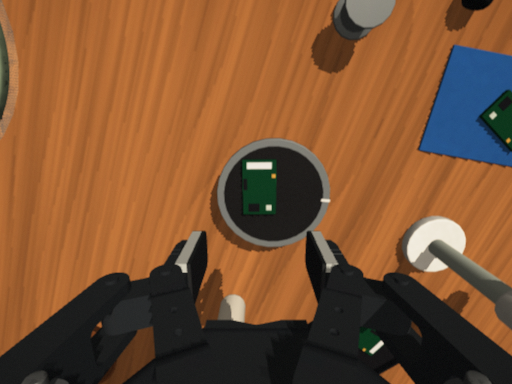

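The board on the turntable is at (260,188) and measures 60.2x36.6 mm, centred at (425.2, -8.2). The platter centre is near pixel (273,192). Descending.

Call:
step_arm(
  xyz=[
    [-0.02,0.02,0.8],
    [-0.02,0.02,0.8],
    [-0.02,0.02,0.8],
    [-0.02,0.02,0.8],
  ],
  turn=[
    [0,0,0],
    [0,0,0],
    [0,0,0],
    [0,0,0],
  ],
)

```text
time: 12.55
position: [0.4248, -0.0117, 0.0849]
orientation: [0.58, 0.814, -0.001, -0.002]
ft_force: [-0.0, 0.9, -0.8]
grip_width: 0.65
gripper_force: 0.0
```

Call:
step_arm(
  xyz=[
    [0,0,0.2],
    [0,0,0.3],
    [0,0,0.36],
    [0,0,0.375],
    [0,0,0.375],
    [0,0,0.375],
  ],
  turn=[
    [0,0,0],
    [0,0,0],
    [0,0,0],
    [0,0,0],
    [0,0,0],
    [0,0,0],
  ],
)

```text
time: 13.05
position: [0.4268, -0.0108, 0.0433]
orientation: [0.58, 0.815, 0.0, 0.001]
ft_force: [-0.3, 0.0, -0.6]
grip_width: 0.652
gripper_force: 0.0
```

Call:
step_arm(
  xyz=[
    [0,0,0],
    [0,0,0],
    [0,0,0],
    [0,0,0],
    [0,0,0],
    [0,0,0],
    [0,0,0],
  ],
  turn=[
    [0,0,0],
    [0,0,0],
    [0,0,0],
    [0,0,0],
    [0,0,0],
    [0,0,0],
    [0,0,0],
  ],
  fingers=1,
  grip_force=30,
)

```text
time: 13.63
position: [0.4267, -0.0107, 0.0432]
orientation: [0.58, 0.815, 0.0, 0.001]
ft_force: [-1.5, -0.6, 13.1]
grip_width: 0.403
gripper_force: 28.5
```

Call:
step_arm(
  xyz=[
    [0,0,-0.04],
    [0,0,-0.1],
    [0,0,-0.4],
    [0,0,-0.4],
    [0,0,-0.4],
  ],
  turn=[
    [0,0,0],
    [0,0,0],
    [0,0,0],
    [0,0,0],
    [0,0,0],
  ],
)

```text
time: 14.05
position: [0.4271, -0.0109, 0.0921]
orientation: [0.58, 0.815, 0.001, 0.001]
ft_force: [0.9, -0.1, -0.1]
grip_width: 0.401
gripper_force: 30.1
```

```bash
python3 - <<'E'
from h import *
go(.436,.365,.25)
c=robot.camera('wrist');im=c['color'];cv2.imwrite('pics/w6.png',cv2.resize(im[120:320,130:390],None,fx=3,fy=3))
s=c['color'][0:384];hsv=cv2.cvtColor(im,cv2.COLOR_BGR2HSV)
E
```

```text
pos [ 0.4271 -0.0109  0.0921] yaw 109.1 tilt [ 0.003 -0.    -1.   ] w 0.401 j7 -0.31 t 14.1 shift [ 2.934  1.099 -1.316]
```

View pics/w6.png

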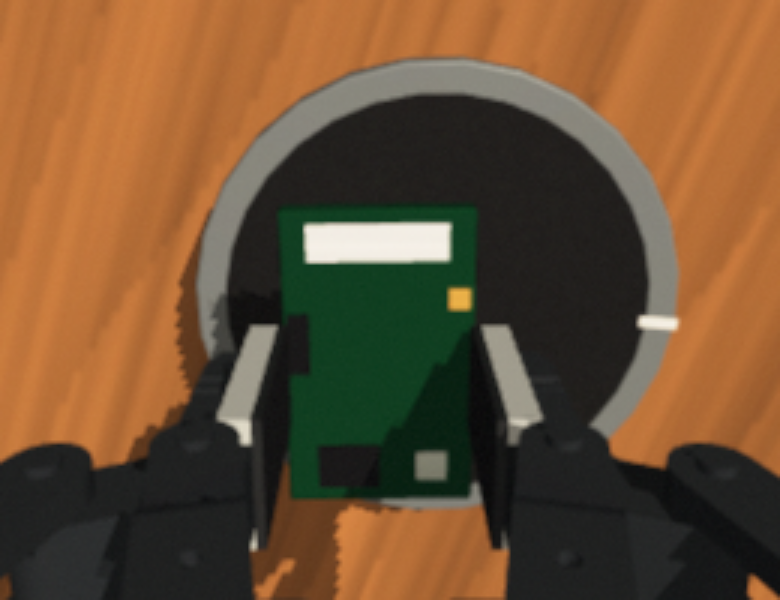

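The board is firmly held between the pads at about (380,350) in the crop. Carrying it to the empty tray. From here I check by numbers, since the picture allowance is used up.

Call:
step_arm(
  xyz=[
    [0,0,-1],
    [0,0,-1],
    [0.97,0.37,-1],
    [0.97,0.37,-1],
    [0.97,0.37,-1],
    [0.97,0.37,-1],
    [0.97,0.37,-1],
    [0.97,0.37,-1],
    [0.97,0.37,-1],
  ],
  turn=[
    [0,0,-0.263],
    [0,0,-0.263],
    [0,0,-0.263],
    [0,0,-0.263],
    [0,0,-0.263],
    [0,0,-0.263],
    [0,0,-0.263],
    [0,0,-0.263],
    [0,0,-0.263],
  ],
)

```text
time: 14.85
position: [0.4297, 0.1136, 0.2098]
orientation: [0.205, 0.979, -0.0, -0.001]
ft_force: [-0.7, -0.8, -0.5]
grip_width: 0.394
gripper_force: 30.3
```

Call:
step_arm(
  xyz=[
    [0.4,0.97,0],
    [0.4,0.97,0],
    [0.4,0.97,0],
    [0.4,0.97,0],
  ],
  turn=[
    [0,0,0],
    [0,0,0],
    [0,0,0],
    [0,0,0],
  ],
)

```text
time: 15.18
position: [0.4309, 0.2473, 0.2106]
orientation: [0.202, 0.979, 0.002, -0.001]
ft_force: [-1.6, -0.1, -1.6]
grip_width: 0.4
gripper_force: 30.3
```

Call:
step_arm(
  xyz=[
    [0.4,0.97,0],
    [0.4,0.97,0],
    [0.4,0.97,0],
    [0.4,0.97,0],
    [0.4,0.97,0],
  ],
  turn=[
    [0,0,0],
    [0,0,0],
    [0,0,0],
    [0,0,0],
    [0,0,0],
  ],
)

```text
time: 15.6
position: [0.4337, 0.3676, 0.2096]
orientation: [0.204, 0.979, -0.0, -0.001]
ft_force: [-0.1, -1.2, 0.0]
grip_width: 0.399
gripper_force: 30.3
```

```bash
python3 - <<'E'
from h import *
go(.436,.365,.014)
c=robot.camera('side');V=c['color'].max(2)
u=px(c,(.436,.365,.003));print(u);m=blob(V<60,u);print('tray side',rect(ray(c,m,.012)))
c=robot.camera('wrist');hsv=cv2.cvtColor(c['color'],cv2.COLOR_BGR2HSV)
u=px(c,(.40,.40,.012));m=blob(c['color'].max(2)<60,u);print(u,len(m),'tray wrist',rect(ray(c,m,.012)))
print('grip board',grn(c,(.436,.365,.2)))
E
```

```text
pos [0.4337 0.3676 0.2096] yaw 156.5 tilt [-0.001  0.    -1.   ] w 0.399 j7 -0.11 t 15.6 shift [-0.029 -0.012  1.63 ]
(np.float64(232.0682485132471), np.float64(347.4606497363329))
tray side [435.9 370.4 124.1 106.4 155.9]
(np.float64(271.1749301968555), np.float64(137.39421440607063)) 424 tray wrist [437.  368.9 123.7 104.2 156.3]
px [256. 249.]
grip board [430.6 367.4  60.9  36.3 157.2]
```

Call:
step_arm(
  xyz=[
    [-0.02,0,1],
    [-0.02,0,1],
    [-0.02,0,1],
    [-0.02,0,1],
    [-0.02,0,1],
  ],
  turn=[
    [0,0,0],
    [0,0,0],
    [0,0,0],
    [0,0,0],
    [0,0,0],
  ],
)

```text
time: 16.12
position: [0.4369, 0.3633, 0.0901]
orientation: [0.205, 0.979, -0.001, -0.001]
ft_force: [0.1, 0.7, 0.4]
grip_width: 0.396
gripper_force: 30.3
```

Call:
step_arm(
  xyz=[
    [0,0,0.25],
    [0,0,0.45],
    [0,0,0.54],
    [0,0,0.57],
    [0,0,0.58],
    [0,0,0.59],
    [0,0,0.59],
    [0,0,0.59],
  ],
  turn=[
    [0,0,0],
    [0,0,0],
    [0,0,0],
    [0,0,0],
    [0,0,0],
    [0,0,0],
    [0,0,0],
    [0,0,0],
  ],
)

```text
time: 16.78
position: [0.4375, 0.3651, 0.0207]
orientation: [0.204, 0.979, 0.001, 0.0]
ft_force: [0.1, 1.0, -0.2]
grip_width: 0.4
gripper_force: 30.3
```

Call:
step_arm(
  xyz=[
    [0,0,0.01],
    [0,0,0.02],
    [0,0,0.025],
    [0,0,0.025],
    [0,0,0.025],
  ],
  turn=[
    [0,0,0],
    [0,0,0],
    [0,0,0],
    [0,0,0],
    [0,0,0],
  ],
)

```text
time: 17.2
position: [0.4369, 0.3648, 0.0166]
orientation: [0.204, 0.979, -0.0, -0.0]
ft_force: [0.2, 0.3, -1.0]
grip_width: 0.398
gripper_force: 30.3
```

Call:
step_arm(
  xyz=[
    [0,0,0.006],
    [0,0,0.006],
    [0,0,0.006],
  ],
  turn=[
    [0,0,0],
    [0,0,0],
    [0,0,0],
  ],
)

```text
time: 17.45
position: [0.437, 0.3649, 0.0164]
orientation: [0.204, 0.979, -0.0, 0.0]
ft_force: [-2.3, -3.4, 12.7]
grip_width: 0.399
gripper_force: 32.4
```

Call:
step_arm(
  xyz=[
    [0,0,0],
    [0,0,0],
    [0,0,0],
    [0,0,0],
    [0,0,-0.1],
    [0,0,-0.5],
    [0,0,-1],
    [0,0,-1],
    [0,0,-1],
    [0,0,-1],
  ],
  turn=[
    [0,0,0],
    [0,0,0],
    [0,0,0],
    [0,0,0],
    [0,0,0],
    [0,0,0],
    [0,0,0],
    [0,0,0],
    [0,0,0],
    [0,0,0],
  ],
  fingers=-0.3,
)

```text
time: 18.28
position: [0.4376, 0.365, 0.1379]
orientation: [0.204, 0.979, 0.001, 0.001]
ft_force: [0.8, -0.5, -0.9]
grip_width: 0.654
gripper_force: 0.0
```

```bash
python3 - <<'E'
from h import *
go(.662,.1453,.19)
c=robot.camera('wrist')
print('old board',grn(c,(.436,.365,.008)))
E
```

```text
pos [0.4376 0.365  0.1379] yaw 156.5 tilt [ 0.002  0.001 -1.   ] w 0.654 j7 -0.18 t 18.3 shift [-2.447 -0.931 -0.432]
px [255. 188.]
old board [433.  365.9  60.4  36.1 157.5]
```

The old board lies in the tray at (433, 366) with yaw 157.5°, and its apparent size (60.4x36.1) fits it lying flat. Now the waiting board.

Call:
step_arm(
  xyz=[
    [-0.82,-0.31,-0.45],
    [-0.82,-0.31,-0.45],
    [-0.82,-0.31,-0.45],
    [-0.82,-0.31,-0.45],
  ],
  turn=[
    [0,0,0],
    [0,0,0],
    [0,0,0],
    [0,0,0],
  ],
)

```text
time: 18.67
position: [0.5172, 0.2865, 0.191]
orientation: [0.207, 0.978, -0.0, 0.001]
ft_force: [0.7, -1.2, 0.7]
grip_width: 0.649
gripper_force: 0.0
```

Call:
step_arm(
  xyz=[
    [-0.82,-0.31,0],
    [-0.82,-0.31,0],
    [-0.82,-0.31,0],
    [-0.82,-0.31,0],
  ],
  turn=[
    [0,0,0],
    [0,0,0],
    [0,0,0],
    [0,0,0],
  ],
)

```text
time: 19.0
position: [0.5907, 0.213, 0.1879]
orientation: [0.207, 0.978, -0.001, -0.0]
ft_force: [0.4, -0.3, 0.1]
grip_width: 0.653
gripper_force: 0.0
```

Call:
step_arm(
  xyz=[
    [-0.82,-0.31,0],
    [-0.82,-0.31,0],
    [-0.82,-0.31,0],
    [-0.82,-0.31,0],
    [-0.82,-0.31,0],
  ],
  turn=[
    [0,0,-0.013],
    [0,0,-0.013],
    [0,0,-0.013],
    [0,0,-0.013],
    [0,0,-0.013],
  ],
)

```text
time: 19.42
position: [0.6629, 0.1441, 0.1883]
orientation: [0.184, 0.983, -0.0, -0.001]
ft_force: [-0.5, 1.3, 0.2]
grip_width: 0.652
gripper_force: 0.0
```

```bash
python3 - <<'E'
from h import *
c=robot.camera('wrist');hsv=cv2.cvtColor(c['color'],cv2.COLOR_BGR2HSV)
r=grn(c,(.662,.1453,.008));print('new',r)
go(r[0]/1e3,r[1]/1e3,.015)
t=robot.camera('top');print(grn(t,(.662,.145,.008)))
E
```

```text
px [257. 177.]
new [660.8 146.8  57.6  34.8 158.4]
pos [0.6622 0.1455 0.1887] yaw 158.9 tilt [-0.002  0.    -1.   ] w 0.651 j7 0.46 t 19.5 shift [0.012 0.007 1.448]
px [183. 133.]
[433.5 364.7  60.2  37.4 156.2]
```

Call:
step_arm(
  xyz=[
    [0.01,0.01,1],
    [0.01,0.01,1],
    [0.01,0.01,1],
    [0.01,0.01,1],
    [0.01,0.01,1],
  ],
  turn=[
    [0,0,0],
    [0,0,0],
    [0,0,0],
    [0,0,0],
    [0,0,0],
  ],
)

```text
time: 19.93
position: [0.6611, 0.1475, 0.0694]
orientation: [0.183, 0.983, -0.0, -0.001]
ft_force: [0.4, 0.7, 0.1]
grip_width: 0.648
gripper_force: 0.0
```

Call:
step_arm(
  xyz=[
    [0,0,0.25],
    [0,0,0.36],
    [0,0,0.42],
    [0,0,0.42],
    [0,0,0.42],
    [0,0,0.42],
  ],
  turn=[
    [0,0,0],
    [0,0,0],
    [0,0,0],
    [0,0,0],
    [0,0,0],
    [0,0,0],
  ],
)

```text
time: 20.43
position: [0.6632, 0.1466, 0.0211]
orientation: [0.184, 0.983, 0.0, 0.001]
ft_force: [-1.1, 0.3, 0.4]
grip_width: 0.652
gripper_force: 0.0
```

Call:
step_arm(
  xyz=[
    [0,0,0.02],
    [0,0,0.035],
    [0,0,0.035],
    [0,0,0.035],
  ],
  turn=[
    [0,0,0],
    [0,0,0],
    [0,0,0],
    [0,0,0],
  ],
)

```text
time: 20.77
position: [0.6625, 0.1463, 0.0153]
orientation: [0.184, 0.983, 0.0, -0.0]
ft_force: [0.3, 1.1, 0.3]
grip_width: 0.646
gripper_force: 0.0
```

Call:
step_arm(
  xyz=[
    [0,0,0],
    [0,0,0],
    [0,0,0],
    [0,0,0],
    [0,0,0],
    [0,0,0],
    [0,0,0],
  ],
  turn=[
    [0,0,0],
    [0,0,0],
    [0,0,0],
    [0,0,0],
    [0,0,0],
    [0,0,0],
    [0,0,0],
  ],
  fingers=1,
)

```text
time: 21.35
position: [0.6625, 0.1463, 0.0156]
orientation: [0.184, 0.983, 0.0, 0.0]
ft_force: [-2.0, -0.4, 6.3]
grip_width: 0.401
gripper_force: 29.8
```

Call:
step_arm(
  xyz=[
    [0,0,-0.04],
    [0,0,-0.1],
    [0,0,-0.3],
    [0,0,-0.3],
    [0,0,-0.3],
  ],
  turn=[
    [0,0,0],
    [0,0,0],
    [0,0,0],
    [0,0,0],
    [0,0,0],
  ],
)

```text
time: 21.77
position: [0.6633, 0.1465, 0.0529]
orientation: [0.184, 0.983, 0.001, 0.001]
ft_force: [0.8, 0.9, -0.8]
grip_width: 0.401
gripper_force: 30.0
```

```bash
python3 - <<'E'
from h import *
go(.442,-.0144,.19)
c=robot.camera('wrist')
print('in grip',grn(c,(.662,.1453,.047)))
t=robot.camera('top');hsv=cv2.cvtColor(t['color'],cv2.COLOR_BGR2HSV)
im=t['color'].astype(int)
ring=blob((hsv[...,1]<70)&(hsv[...,2]>60),px(t,(.442,-.0715,.03)));print('platter',cv2.minEnclosingCircle(np.float32(ray(t,ring,.03)[:,:2]*1000)),len(ring))
E
```

```text
pos [0.6633 0.1465 0.0529] yaw 158.8 tilt [ 0.002  0.001 -1.   ] w 0.401 j7 0.37 t 21.8 shift [ 1.233 -1.915 -1.147]
px [253. 248.]
in grip [660.9 147.4  58.5  35.3 158.8]
platter ((296.5880126953125, 43.92280197143555), 410.4533996582031) 1168
```

Call:
step_arm(
  xyz=[
    [0,0,-1],
    [0,0,-1],
    [0,0,-1],
    [0,0,-1],
    [0,0,-1],
  ],
  turn=[
    [0,0,0],
    [0,0,0],
    [0,0,0],
    [0,0,0],
    [0,0,0],
  ],
)

```text
time: 22.28
position: [0.6631, 0.1464, 0.1728]
orientation: [0.184, 0.983, 0.0, 0.001]
ft_force: [0.3, -0.2, -1.8]
grip_width: 0.405
gripper_force: 30.3
```

Call:
step_arm(
  xyz=[
    [0.9,-0.3,-0.3],
    [0.9,-0.3,-0.3],
    [0.9,-0.3,-0.3],
    [0.9,-0.3,-0.3],
  ],
  turn=[
    [0,0,0],
    [0,0,0],
    [0,0,0],
    [0,0,0],
  ],
)

```text
time: 22.62
position: [0.5435, 0.1524, 0.2077]
orientation: [0.182, 0.983, -0.001, -0.001]
ft_force: [1.3, -0.0, 0.8]
grip_width: 0.404
gripper_force: 30.3
```

Call:
step_arm(
  xyz=[
    [0.33,-0.8,0],
    [0.33,-0.8,0],
    [0.33,-0.8,0],
    [0.33,-0.8,0],
  ],
  turn=[
    [0,0,0],
    [0,0,0],
    [0,0,0],
    [0,0,0],
  ],
)

```text
time: 22.95
position: [0.4742, 0.0725, 0.2058]
orientation: [0.185, 0.983, -0.002, -0.001]
ft_force: [1.4, 0.5, -0.6]
grip_width: 0.404
gripper_force: 30.3
```

Call:
step_arm(
  xyz=[
    [0,-0.81,0],
    [0,-0.81,0],
    [0,-0.81,0],
    [0,-0.81,0],
    [0,-0.81,0],
  ],
  turn=[
    [0,0,0],
    [0,0,0],
    [0,0,0],
    [0,0,0],
    [0,0,0],
  ],
)

```text
time: 23.37
position: [0.4419, -0.0148, 0.2066]
orientation: [0.185, 0.983, 0.0, -0.001]
ft_force: [0.1, 1.1, -0.6]
grip_width: 0.403
gripper_force: 30.3
```

```bash
python3 - <<'E'
from h import *
go(.442,-.0144,.044)
for n in('wrist','side'):
    c=robot.camera(n);hsv=cv2.cvtColor(c['color'],cv2.COLOR_BGR2HSV);H,S,V=[hsv[...,i].astype(int) for i in range(3)]
    m=np.uint8((S<70)); u=px(c,(.442,-.0144,.03))
    # wood is saturated: take the unsaturated/dark blob within 75 mm of the expected centre
    P=ray(c,np.argwhere(np.ones_like(m))[:,::-1],.03)[:,:2]; d=np.hypot(*(P-[.442,-.0144]).T).reshape(m.shape)
    g=(S<70)&(V>70)&(V<190)&(d<.075)&(d>.04)
    Q=P.reshape(*m.shape,2)[g]*1000; 
    f=lambda p: np.hypot(Q[:,0]-p[0],Q[:,1]-p[1])-p[2]
    from scipy.optimize import least_squares
    r=least_squares(f,[442,-14,58],loss='soft_l1',f_scale=2);print(n,u,len(Q),r.x.round(1),np.median(abs(r.fun)).round(1))
    if n=='wrist': print('grip',grn(c,(.442,-.014,.185)))
E
```

```text
pos [ 0.4419 -0.0148  0.2066] yaw 158.7 tilt [-0.001  0.001 -1.   ] w 0.403 j7 0.64 t 23.4 shift [-1.000e-03  3.000e-03  1.355e+00]
wrist (np.float64(256.45030893822593), np.float64(178.52689879758287)) 1671 [442.7 -12.7  57.1] 2.0
px [257. 236.]
grip [446.9 -16.7  65.2  39.  158.8]
side (np.float64(258.1755058564703), np.float64(216.66718941057553)) 360 [441.4 -13.7  56.9] 2.6
```

Call:
step_arm(
  xyz=[
    [0,0.01,1],
    [0,0.01,1],
    [0,0.01,1],
    [0,0.01,1],
    [0,0.01,1],
  ],
  turn=[
    [0,0,0],
    [0,0,0],
    [0,0,0],
    [0,0,0],
    [0,0,0],
  ],
)

```text
time: 23.88
position: [0.442, -0.0114, 0.0868]
orientation: [0.182, 0.983, 0.0, -0.002]
ft_force: [0.2, -0.6, 1.0]
grip_width: 0.401
gripper_force: 30.3
```

Call:
step_arm(
  xyz=[
    [0,0,0.2],
    [0,0,0.29],
    [0,0,0.33],
    [0,0,0.34],
    [0,0,0.34],
    [0,0,0.34],
  ],
  turn=[
    [0,0,0],
    [0,0,0],
    [0,0,0],
    [0,0,0],
    [0,0,0],
    [0,0,0],
  ],
)

```text
time: 24.38
position: [0.4433, -0.013, 0.0478]
orientation: [0.184, 0.983, 0.0, 0.001]
ft_force: [-0.2, -0.0, -0.2]
grip_width: 0.403
gripper_force: 30.3
```

Call:
step_arm(
  xyz=[
    [0,0,0.01],
    [0,0,0.015],
    [0,0,0.015],
    [0,0,0.015],
  ],
  turn=[
    [0,0,0],
    [0,0,0],
    [0,0,0],
    [0,0,0],
  ],
)

```text
time: 24.72
position: [0.4426, -0.0131, 0.0448]
orientation: [0.184, 0.983, 0.0, 0.0]
ft_force: [0.4, 0.8, 0.2]
grip_width: 0.397
gripper_force: 30.3
```

Call:
step_arm(
  xyz=[
    [0,0,0.008],
    [0,0,0.013],
    [0,0,0.013],
    [0,0,0.013],
  ],
  turn=[
    [0,0,0],
    [0,0,0],
    [0,0,0],
    [0,0,0],
  ],
)

```text
time: 25.05
position: [0.4424, -0.013, 0.043]
orientation: [0.184, 0.983, 0.0, -0.0]
ft_force: [0.3, -0.4, -0.5]
grip_width: 0.402
gripper_force: 30.3
```

Call:
step_arm(
  xyz=[
    [0,0,0.006],
    [0,0,0.006],
    [0,0,0.006],
  ],
  turn=[
    [0,0,0],
    [0,0,0],
    [0,0,0],
  ],
)

```text
time: 25.3
position: [0.4425, -0.013, 0.0424]
orientation: [0.184, 0.983, -0.0, 0.0]
ft_force: [-1.5, -0.6, 3.9]
grip_width: 0.404
gripper_force: 30.9
```

Contact at 4 N. Releasing and rising.

Call:
step_arm(
  xyz=[
    [0,0,0],
    [0,0,0],
    [0,0,0],
    [0,0,0],
    [0,0,-0.1],
    [0,0,-0.5],
    [0,0,-1],
    [0,0,-1],
    [0,0,-1],
    [0,0,-1],
    [0,0,-1],
  ],
  turn=[
    [0,0,0],
    [0,0,0],
    [0,0,0],
    [0,0,0],
    [0,0,0],
    [0,0,0],
    [0,0,0],
    [0,0,0],
    [0,0,0],
    [0,0,0],
    [0,0,0],
  ],
  fingers=-0.3,
)

```text
time: 26.22
position: [0.4422, -0.0134, 0.1619]
orientation: [0.184, 0.983, -0.0, -0.0]
ft_force: [-0.2, -0.3, 0.4]
grip_width: 0.648
gripper_force: 0.0
```

```bash
python3 - <<'E'
from h import *
go(.442,-.0144,.25)
c=robot.camera('wrist');print('new',grn(c,(.442,-.0144,.035)))
t=robot.camera('side');print('new side',grn(t,(.442,-.0144,.035)));print('old side',grn(t,(.434,.366,.008)))
hsv=cv2.cvtColor(t['color'],cv2.COLOR_BGR2HSV)
E
```

```text
pos [ 0.4422 -0.0134  0.1619] yaw 158.8 tilt [-0. -0. -1.] w 0.648 j7 0.56 t 26.2 shift [-0.001 -0.009 -0.734]
px [255. 190.]
new [441.3 -12.6  59.1  36.4 158.8]
px [258. 215.]
new side [442.  -13.7  55.7  36.3 160.6]
px [233. 347.]
old side [433.1 365.6  58.1  35.2 155.6]
```

All three pieces are in place and the gripper is clear. Handing in.

```bash
python3 -c "
from workcell import robot
print(robot.finish_job())"
```

```text
the job is handed in; nothing more can be done
None
```

I handed the job in at about 26 s; my last measurements showed the inspected board in the empty tray and the waiting board within about 2 mm of the turntable's centre, and an earlier picture showed the shield flat in the middle of the steel dish, but the hand-in gave no pass or fail.

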